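# Back the watch-crystal press off two turns

### The arm

A 7-joint arm with a two-finger parallel gripper is mounted at the origin on the work surface. World frame = base frame: x ahead of the robot, y to its left, z up, the work surface at z = 0. Lengths are in m, angles in rad, forces in N, time in s.
With the tool pointing down it reaches from about 0.425 to 0.875 m from the base axis. Payload 8.4 kg.
Tool frame: the origin (TCP) lies at the very end of the fingers, on their centre line; the grasp point (between the pads) lies 19 mm behind it; y points along the fingers, z is the direction in which the jaws open and shut, and the axes are right-handed (so a half turn about y gives the same grasp; the last joint's range is limited). The gripper opens to 87 mm and grips with 3 to 60 N. Pads are 19 mm wide; open, the fingers measure 117 mm over their backs; the gripper's body (75 mm by 190 mm) begins 51 mm behind the grasp point.
Start: joints at [-1.428, 0.333, 0.04, 1.465, -0.013, 1.343, -0.059], TCP at [0.156, 0.631, 0.223] pointing down, gripper open.
Joint ranges: [-2.58, 2.58], [-0.38, 2.09], [-1.3, 1.39], [0.25, 2.4], [-1.5, 4.64], [0.08, 2.09], [-2.65, 2.65]. Speed limits (rad/s): [2.22, 2.22, 2.79, 2.79, 3.14, 3.14, 3.14].

### API

Orientations are given as [roll, pitch, yaw] about the fixed x, y, z axes, in that order (R = Rz(yaw) Ry(pitch) Rx(roll)).
In Python, from rig import arm gives the robot as it stands. The module is installed in compiled form; this text tells all that it offers.
- The arm moves only by the tool step_arm, never from a script. Its arguments are lists of equal length, an entry for each row: "translation": the shift along the tool's x, y, z in m, a list of three; "turn": the turn, a rotation vector about the tool's x, y, z in degrees, a list of three. A call has exactly 8 rows; each row is the pose to reach, as a shift and turn from the pose commanded when the call began, along the tool's axes at that moment; what a row does not reach only later rows make up. A row lasts 1/12 s, in which the tool goes at most 41.7 mm and 7.16 degrees, less where a joint would pass 70% of its speed; a pose out of reach is approached as far as the arm can. A call with a gripper value outside its range is refused whole. "grip" is the opening, from 0 (shut) to 1 (fully open), set as the call begins (left out, the last holds). The fingers move at their own pace and stop on an object; "grip_force" is the grip in N (left out, the last holds). Time passes only in rows, so rows that repeat a pose let the fingers close, or fill a call up. It gives the time, the measured TCP pose, the force and the opening at its end, in the units of the state.
- arm.read_state(): the state, without advancing time (a new reading comes with each control period).
- arm.camera(name): name is "scene" or "top" or "wrist"; returns a dict with "image" (420x560x3 uint8, red, green, blue), "fovy" (degrees; the focal length in pixels is half the picture's height over the tangent of half this angle, whatever the lens; pixels are square), "cx", "cy" (the principal point, pixels), "rvec" (rotation vector, rad) and "tvec" (3), from world to camera coordinates, as OpenCV has them; the wrist camera has in their place "mount" (4x4, takes a point from camera to tool coordinates, whose origin is the TCP and whose axes are the tool frame's). Camera axes: x right, y down, z forward; pixel columns grow to the right and rows downward; lengths in m; the calibration is good to about 2 mm. A picture is of the moment at which its call begins: read the wrist's pose just before it. There is no depth.
- arm.close_job(): hands the job in, once; it reports no verdict.
The state is a dict: "t": time; "joint_pos": joint angles; "qvel": joint speeds; "effort": joint torques, N m; "tool_pos": TCP position; "orientation": TCP orientation; "contact_force": force on the tool from outside, world axes, zero at the start; "moment": the same for the moment, N m; "opening": finger opening in m.
Only numpy, scipy, OpenCV 4.12 (cv2) and the standard library are available. Lean on these libraries where they do the work, as an engineer would, in place of code of your own. Each camera call takes 0.05 s, during which the arm holds its last target. There are 200 camera calls.

### The job

The crystal has been pressed into the watch. Loosen the press by rolling a fingertip along the knurled rim of its big wheel, turning the wheel counter-clockwise as seen from above through two full turns from where it stands, so that the white die rises off the watch, then take the hand clear. Do not grip the wheel, and leave the watch and everything else on the bench where it lies.

Things in the scene. Friction and masses are not known exactly. Their poses are not given: they have to be found in the camera images.
- press: Green cast C-frame press, fixed. Origin on the bench, exactly below the wheel's vertical axis. Base 150 x 100 x 16 mm, from 45 mm on the -x side to 105 mm on the +x side. Column on the +x side, 67 to 103 mm from the axis; an arm 40 mm wide runs from it to the axis. Arm top at 160 mm, nut at 171 mm, nothing of the frame higher: round and above the wheel all is free. White line along +x on the arm.
- ram: The press's vertical screw spindle with the white nylon upper die (32 mm across) at its foot and the wheel at its head. Origin at the centre of the die's underside, 60 mm above the bench at the start, 0.5 mm above the crystal. It only moves up and down: 4 mm up for each full turn of the wheel counter-clockwise from above.
- wheel_axis (a point): Point on the wheel's vertical axis at mid-height of its rim, 204 mm above the bench at the start; rises 4 mm a turn. The wheel is a level grey metal disc 80 mm in diameter; its upright knurled rim, which gives a fingertip good grip, reaches from 9 mm below to 9 mm above this point; top face slightly dished, with a black hub cap.
- wheel_mark (a point): Red stripe painted on the wheel's top face and rim: this point is on the top face, 36 mm from the axis. It goes round with the wheel and at the start points along the press's +x, at the white line on the arm.
- wheel (a joint): Turn of the wheel in rad, 0 at the start (tight, a stop), growing counter-clockwise as seen from above, to loosen; it counts on over the turns (one turn 6.283) and could go on to six turns. It resists with about 0.05 N m, a little more when turned fast, and stays where it is left.
- watch: Steel watch head without strap, 39 mm across and 13.5 mm high over the crystal, blue dial up, lying loose on the black lower die between the dies, its underside (origin) 46 mm above the bench.
- dish: Clear divided parts dish, 70 mm across, 12 mm high; origin under its centre. To be left alone.
- dish_lid: Clear lid of the dish, 76 mm across, 8 mm high, lying open side up; origin under its centre. To be left alone.
- spectacles: Spectacles standing on lenses and temple tips, 140 mm wide, 140 mm long, 41 mm high; origin on the bench under the bridge, temples towards +x. To be left alone.
- tweezers: Steel tweezers lying along x, 122 mm long, 8 mm high; origin under the middle. To be left alone.
- loupe: Black eye loupe standing on its wide end, 38 mm across, 34 mm high; origin under its centre. To be left alone.
- movement_holder: Small steel movement holder with a brass movement and a little brass screw, 70 x 30 x 18 mm; origin under the block's middle. To be left alone.
- screwdriver: Slim steel watchmaker's screwdriver with red bands, lying along x, 116 mm long, 9 mm thick; origin under its middle. To be left alone.

How it is judged:
On the way:
1. with a finger on its rim, the wheel has been rolled through its first turn (value of joint wheel above 6 rad and contact force between the fingers and ram above 0.3 N).
At the end, for the whole second after the job is handed in: The wheel stands still two full turns counter-clockwise from its start, to within an eighth of a turn either way (11.78 to 13.35 rad), the upper die is at least 7 mm higher than at the start, and the watch lies flat on the lower die, within 5 mm of where it was (value of joint wheel between 11.78 and 13.35 rad and velocity of joint wheel between -0.1 and 0.1 rad/s and z of ram in the frame of press above 0.067 m and distance of watch from where it was at the start of the episode below 0.005 m and angle between watch's own z axis and vertical below 0.1 rad); the robot touches nothing.
It fails at once if the wheel is gripped: fingers on it while the grasp point is within 22 mm of its axis (contact force between the fingers and ram above 0.5 N and horizontal distance between the grasp point and wheel_axis below 0.022 m).
It fails at once if the watch is shifted or lifted by more than 8 mm (distance of watch from where it was at the start of the episode above 0.008 m).
It fails at once if another thing on the bench is pushed or lifted by more than 20 mm (distance of any of dish, dish_lid, spectacles, tweezers, loupe, movement_holder, screwdriver from where it was at the start of the episode above 0.02 m).
It also fails if it takes over 61 s, if anything falls off the work surface, if the arm or the gripper's body presses on something with over 40 N, if the wrist force passes 120 N, or if a joint passes its speed limit or range.

## Working session

There is one attempt and no reset: what is moved stays moved. The work goes in short steps, Python scripts to look and compute and a tool call to move; the robot and the scene stay as the last step left them, time stands still between calls to the robot, and variables do not carry over. Pictures are saved under pics/ and viewed, on a budget of 10 in all, crops included, one or two more only if the job needs it, and the job is handed in when it is done.

Besides the shell and the picture viewer there is one more tool, called after ">>>" as name(argument=value, ...), one argument or row to a line, values as JSON. step_arm: Moves the arm, as the interface text tells. Its arguments: {"type":"object","properties":{"translation":{"type":"array"},"turn":{"type":"array"},"grip":{"type":"number"},"grip_force":{"type":"number"}},"required":["translation","turn"]}

```bash
ls; mkdir -p pics
python3 - <<'E'
from rig import arm
import cv2,numpy as np
s=arm.read_state(); print({k:np.round(v,4).tolist() for k,v in s.items()})
for n in ("scene","top"):
    c=arm.camera(n); cv2.imwrite(f"pics/{n}0.png",c["image"][:,:,::-1]); print(n,c["fovy"],c["cx"],c["cy"],c["rvec"],c["tvec"])
a=np.hstack([cv2.imread("pics/scene0.png"),cv2.imread("pics/top0.png")]);cv2.imwrite("pics/both0.png",a)
E
```

```text
pics
{'t': 0.0, 'joint_pos': [-1.4282, 0.3339, 0.0399, 1.4663, -0.0134, 1.3433, -0.0585], 'qvel': [-0.0017, 0.0013, 0.0004, 0.0, -0.0028, -0.0003, -0.0005], 'effort': [0.001, -65.6366, 1.3363, -40.38, -0.0596, 0.045, 0.0002], 'tool_pos': [0.1556, 0.6306, 0.2217], 'orientation': [-1.5724, -0.0001, -0.2419], 'contact_force': [-0.1964, 0.2342, 0.4113], 'moment': [-0.0635, -0.0318, 0.0474], 'opening': 0.087}
scene 53.18651425793986 284.84116462014873 206.27184955148658 [ 1.42664467  1.88588012 -1.03331045] [ 0.18385402 -0.14891137  1.67615566]
top 52.48159979253561 277.88656654017024 211.96108754169612 [ 2.20756424 -2.19933047  0.07416188] [-0.02790931  0.51798292  1.67193135]
```

View pics/scene0.png

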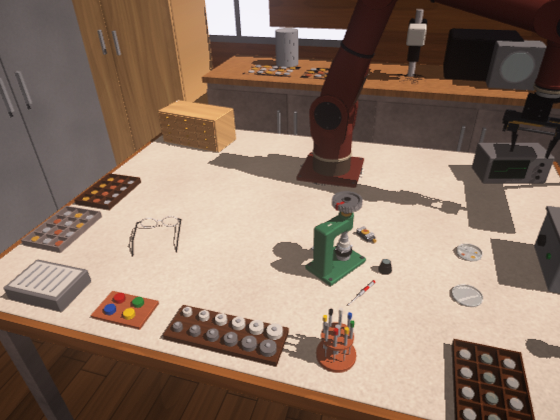

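View pics/top0.png

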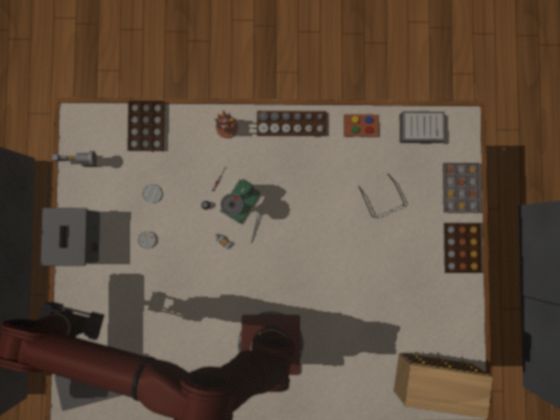

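Scene: the press is near (340,235), with its wheel at (346,202). Top: the wheel is near (233,204), the column towards the upper right (245,187), the loupe at (208,205) and the movement holder at (224,241). Next I'll measure the wheel.

```bash
cat > h.py <<'E'
import cv2,numpy as np
from rig import arm
def K(c):
    f=c["image"].shape[0]/2/np.tan(np.radians(c["fovy"]/2)); return np.array([[f,0,c["cx"]],[0,f,c["cy"]],[0,0,1]])
def ray(c,uv):
    R=cv2.Rodrigues(np.array(c["rvec"],float))[0]; t=np.array(c["tvec"],float)
    return -R.T@t, R.T@np.linalg.inv(K(c))@np.array([*uv,1.])
def plane(c,uv,z):
    o,d=ray(c,uv); return o+d*(z-o[2])/d[2]
def proj(c,P):
    return cv2.projectPoints(np.array(P,float).reshape(-1,3),np.array(c["rvec"],float),np.array(c["tvec"],float),K(c),None)[0][:,0]
E
python3 - <<'E'
from h import *
T=arm.camera("top");S=arm.camera("scene")
print(plane(T,(233,204),.213),plane(S,(347,202),.213), plane(T,(245,187),.16))
a=T["image"][165:265,190:290,::-1];b=S["image"][180:290,295:405,::-1]
a=cv2.resize(a,(400,400),interpolation=cv2.INTER_CUBIC);b=cv2.resize(b,(400,400),interpolation=cv2.INTER_CUBIC)
cv2.imwrite("pics/crop.png",np.hstack([a,b]))
for n,c,(u,v) in(("top",T,(233,204)),("sc",S,(347,202))):
    hsv=cv2.cvtColor(c["image"],cv2.COLOR_RGB2HSV); g=((hsv[...,1]<60)).astype(np.uint8)
    h=hsv[v-12:v+13,u-18:u+19]; m=(h[...,1]>110)&((h[...,0]<8)|(h[...,0]>172)); ys,xs=np.where(m); print(n,"red",len(xs),(xs+u-18).tolist(),(ys+v-12).tolist())
E
```

```text
[0.53501197 0.13377215 0.213     ] [0.55469777 0.14308218 0.213     ] [0.60052356 0.09569564 0.16      ]
top red 8 [236, 235, 236, 234, 235, 234, 235, 234] [196, 197, 197, 198, 198, 199, 199, 200]
sc red 29 [342, 343, 340, 341, 342, 343, 344, 336, 337, 338, 339, 340, 341, 342, 343, 336, 337, 338, 339, 336, 337, 336, 337, 336, 337, 336, 337, 336, 337] [201, 201, 202, 202, 202, 202, 202, 203, 203, 203, 203, 203, 203, 203, 203, 204, 204, 204, 204, 205, 205, 206, 206, 207, 207, 208, 208, 209, 209]
```

View pics/crop.png

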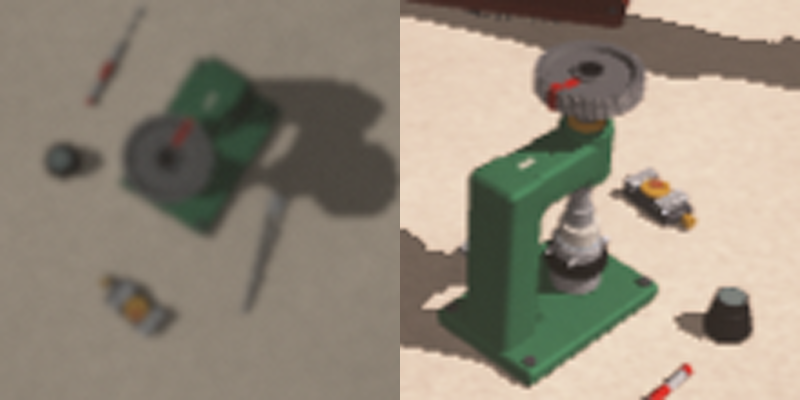

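Run:
```python
from h import *
T=arm.camera("top");S=arm.camera("scene")
p=plane(T,(231.9,203.9),.213);q=plane(S,(347.3,198.6),.213);print(p,q)
A=[];b=[]
for c,uv in((T,(231.9,203.9)),(S,(347.3,198.6))):
    o,d=ray(c,uv);d/=np.linalg.norm(d);M=np.eye(3)-np.outer(d,d);A.append(M);b.append(M@o)
x=np.linalg.solve(sum(A),sum(b));print("triang",x)
r=plane(T,(235.2,198.2),.213);print("red",r,"yaw",np.degrees(np.arctan2(*(r-p)[[1,0]])))
for P in(p,(p+q)/2):
    w=np.linspace(0,2*np.pi,73);ring=np.c_[P[0]+.04*np.cos(w),P[1]+.04*np.sin(w),0*w+.213]
    ims=[]
    for c,(u,v,k,s) in((T,(190,165,100,8)),(S,(300,170,80,10))):
        im=cv2.resize(c["image"][v:v+k,u:u+k,::-1],(400,400),interpolation=cv2.INTER_CUBIC)
        z=400/k
        cv2.polylines(im,[np.int32(((proj(c,ring)-[u,v]+.5)*z-.5).round())],True,(255,255,0),1)
        ims.append(im)
    cv2.imwrite(f"pics/ov{'a' if P is p else 'b'}.png",np.hstack(ims))
a=np.vstack([cv2.imread("pics/ova.png"),cv2.imread("pics/ovb.png")]);cv2.imwrite("pics/ov.png",cv2.resize(a,(600,600)))
```

```text
[0.5353441  0.13760172 0.213     ] [0.53829477 0.14116414 0.213     ]
triang [0.53524873 0.13928372 0.21078915]
red [0.5553162  0.12628886 0.213     ] yaw -29.52865567690594
```

View pics/ov.png

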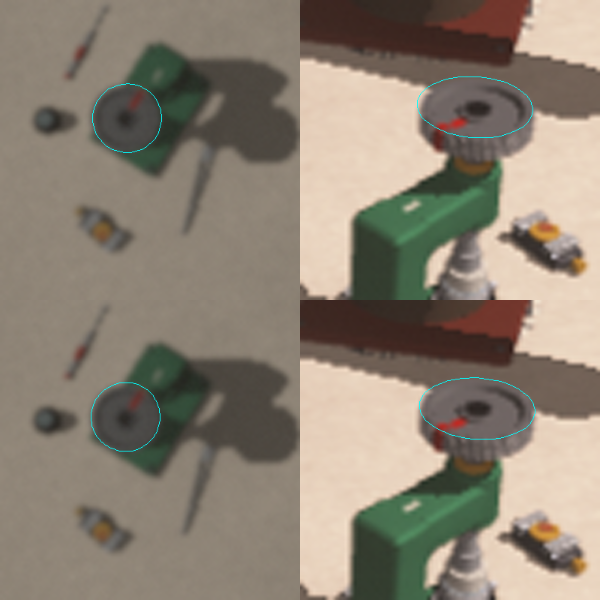

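The ring drawn at axis (0.535, 0.138) fits both views, and the red mark gives a press yaw of about -30°. The plan is to shut the fingers, turn the tool to yaw 0 so that tool x, y, z are world x, -z, y, and walk the fingertip round the rim.

>>> step_arm(
  translation=[
    [0.029, 0, -0.019],
    [0.058, 0, -0.038],
    [0.087, 0, -0.057],
    [0.116, 0, -0.076],
    [0.145, 0, -0.095],
    [0.174, 0, -0.114],
    [0.203, 0, -0.133],
    [0.232, 0, -0.152],
  ],
  turn=[
    [0, -2, 0],
    [0, -4, 0],
    [0, -6, 0],
    [0, -8, 0],
    [0, -10, 0],
    [0, -12, 0],
    [0, -13.86, 0],
    [0, -13.86, 0],
  ],
  grip=0,
  grip_force=30,
)

```text
t: 0.97
tool_pos: [0.3454, 0.4265, 0.2227]
orientation: [-1.571, -0.0, 0.002]
contact_force: [-0.2, 0.8, -0.3]
opening: 0.0418
```

>>> step_arm(
  translation=[
    [0.03, 0, -0.02],
    [0.06, 0, -0.045],
    [0.09, 0, -0.075],
    [0.12, 0, -0.105],
    [0.145, 0, -0.135],
    [0.17, 0, -0.165],
    [0.185, 0, -0.185],
    [0.19, 0, -0.195],
  ],
  turn=[
    [0, 0, 0],
    [0, 0, 0],
    [0, 0, 0],
    [0, 0, 0],
    [0, 0, 0],
    [0, 0, 0],
    [0, 0, 0],
    [0, 0, 0],
  ],
)

```text
t: 1.63
tool_pos: [0.5371, 0.2284, 0.2227]
orientation: [-1.572, -0.001, -0.005]
contact_force: [-0.2, -0.4, 0.2]
opening: 0.0009
```

Run:
```python
from h import *
s=arm.read_state();print({k:np.round(s[k],4).tolist() for k in("t","tool_pos","orientation","contact_force","opening","joint_pos")})
W=arm.camera("wrist");S=arm.camera("scene")
print(W["mount"].round(3) if hasattr(W["mount"],'round') else W["mount"],W["fovy"],W["cx"],W["cy"])
u,v,k=290,120,140
b=cv2.resize(S["image"][v:v+k,u:u+k,::-1],(420,420),interpolation=cv2.INTER_CUBIC)
a=cv2.resize(W["image"][:,:,::-1],(380,285));a=cv2.copyMakeBorder(a,0,135,0,0,cv2.BORDER_CONSTANT)
cv2.imwrite("pics/w1.png",np.hstack([a,b]))
```

```text
{'t': 1.6333, 'tool_pos': [0.5371, 0.2284, 0.2227], 'orientation': [-1.5722, -0.0012, -0.0055], 'contact_force': [-0.2483, -0.3732, 0.1609], 'opening': 0.0009, 'joint_pos': [-0.7951, 0.2004, 0.3669, 1.6487, -0.0722, 1.3057, 1.1493]}
[[-0.     0.968  0.25  -0.068]
 [ 0.    -0.25   0.968 -0.164]
 [ 1.     0.001 -0.    -0.001]
 [ 0.     0.     0.     1.   ]] 58.22569997948447 277.4320915013496 213.5515683143783
```

View pics/w1.png

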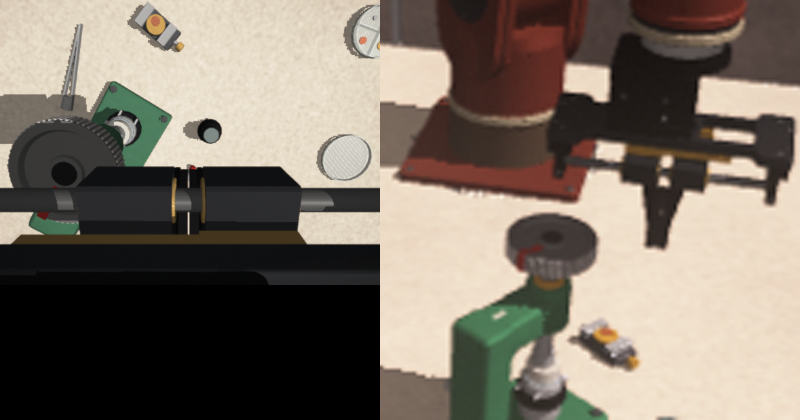

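The fingers are shut and taper to a narrow tip. The wheel's rim is free beside them. I'll lower beside the rim, then close in on it.

>>> step_arm(
  translation=[
    [0, 0.008, 0],
    [0, 0.016, 0],
    [0, 0.022, -0.005],
    [0, 0.022, -0.012],
    [0, 0.022, -0.02],
    [0, 0.022, -0.026],
    [0, 0.022, -0.03],
    [0, 0.022, -0.03],
  ],
  turn=[
    [0, 0, 0],
    [0, 0, 0],
    [0, 0, 0],
    [0, 0, 0],
    [0, 0, 0],
    [0, 0, 0],
    [0, 0, 0],
    [0, 0, 0],
  ],
)

```text
t: 2.4
tool_pos: [0.5349, 0.2015, 0.2011]
orientation: [-1.571, -0.001, -0.002]
contact_force: [0.6, 0.3, 0.4]
opening: 0.0003
```

>>> step_arm(
  translation=[
    [0, 0, -0.001],
    [0, 0, -0.002],
    [0, 0, -0.003],
    [0, 0, -0.004],
    [0, 0, -0.005],
    [0, 0, -0.006],
    [0, 0, -0.007],
    [0, 0, -0.008],
  ],
  turn=[
    [0, 0, 0],
    [0, 0, 0],
    [0, 0, 0],
    [0, 0, 0],
    [0, 0, 0],
    [0, 0, 0],
    [0, 0, 0],
    [0, 0, 0],
  ],
)

```text
t: 3.07
tool_pos: [0.5345, 0.1949, 0.2005]
orientation: [-1.571, 0.0, 0.0]
contact_force: [-0.6, -0.4, 0.3]
opening: 0.0003
```

>>> step_arm(
  translation=[
    [0, 0, -0.001],
    [0, 0, -0.002],
    [0, 0, -0.003],
    [0, 0, -0.004],
    [0, 0, -0.005],
    [0, 0, -0.005],
    [0, 0, -0.005],
    [0, 0, -0.005],
  ],
  turn=[
    [0, 0, 0],
    [0, 0, 0],
    [0, 0, 0],
    [0, 0, 0],
    [0, 0, 0],
    [0, 0, 0],
    [0, 0, 0],
    [0, 0, 0],
  ],
)

```text
t: 3.73
tool_pos: [0.5345, 0.19, 0.2006]
orientation: [-1.571, 0.0, 0.0]
contact_force: [0.0, 0.1, 0.4]
opening: 0.0005
```

>>> step_arm(
  translation=[
    [0, 0, -0.001],
    [0, 0, -0.001],
    [0, 0, -0.002],
    [0, 0, -0.003],
    [0, 0, -0.004],
    [0, 0, -0.004],
    [0, 0, -0.004],
    [0, 0, -0.004],
  ],
  turn=[
    [0, 0, 0],
    [0, 0, 0],
    [0, 0, 0],
    [0, 0, 0],
    [0, 0, 0],
    [0, 0, 0],
    [0, 0, 0],
    [0, 0, 0],
  ],
)

```text
t: 4.4
tool_pos: [0.5344, 0.1879, 0.2007]
orientation: [-1.569, -0.001, 0.002]
contact_force: [0.3, 7.2, -2.0]
opening: 0.0006
```

Contact: 7.2 N for about 2 mm of commanded depth, so about 3.5 N/mm. The rim surface is at TCP y≈0.188, which agrees with the axis estimate and a finger about 20 mm thick. Next is the path: the outline of the rim swept by the finger's 19x20 mm section, about 2 mm inside contact.

```bash
cat > path.py <<'E'
import numpy as np
def path(A=(535,138),hx=9.5,hy=10,r=40,p=2.2,N=18,ds=4.0,s0=0):
    # arc length s is measured on the contact outline; commands lie p inside it
    a=np.pi/2; segs=[]; 
    segs=[('f',hx),('a',),('f',2*hy),('a',),('f',2*hx),('a',),('f',2*hy),('a',),('f',hx)]
    pos=np.array([0.,hy+r]); out=[];s=[]
    th=np.pi/2; c=np.array([0.,hy]); S=0
    for lap in range(2):
        th=np.pi/2; c=np.array([0.,hy])
        for g in segs:
            if g[0]=='f':
                t=np.array([-np.sin(th),np.cos(th)])
                for u in np.arange(0,g[1],.1): s.append(S+u);out.append(c+t*u+(r-p)*np.array([np.cos(th),np.sin(th)]))
                c=c+t*g[1];S+=g[1]
            else:
                for u in np.arange(0,np.pi/2,.0025): s.append(S+u*r);out.append(c+(r-p)*np.array([np.cos(th+u),np.sin(th+u)]))
                th+=np.pi/2;S+=r*np.pi/2
    s=np.array(s);out=np.array(out)
    q=s0+ds*np.arange(N*8+1)
    return np.c_[np.interp(q,s,out[:,0])+A[0],np.interp(q,s,out[:,1])+A[1]],q
if __name__=="__main__":
    import sys
    ax,ay,x0,y0,s0,N,k=map(float,sys.argv[1:8])   # axis, commanded start, s at start, calls, inset
    P,q=path((ax,ay),p=k,N=int(N),s0=s0); P[0]=[x0,y0]
    for i in range(int(N)):
        d=P[8*i+1:8*i+9]-np.round(P[8*i],1)
        print(i,"s",q[8*i+8],"cmd end",P[8*i+8].round(1)); print([[round(a/1000,4),round(-.00008*(j+1),4),round(b/1000,4)] for j,(a,b) in enumerate(d)])
E
python3 path.py 535 138 534.8 185.8 0 5 2.2
```

```text
0 s 32.0 cmd end [505.3 180. ]
[[np.float64(-0.0038), -0.0001, np.float64(0.0)], [np.float64(-0.0078), -0.0002, np.float64(0.0)], [np.float64(-0.0117), -0.0002, np.float64(-0.0001)], [np.float64(-0.0154), -0.0003, np.float64(-0.0005)], [np.float64(-0.0191), -0.0004, np.float64(-0.0013)], [np.float64(-0.0227), -0.0005, np.float64(-0.0025)], [np.float64(-0.0262), -0.0006, np.float64(-0.004)], [np.float64(-0.0295), -0.0006, np.float64(-0.0058)]]
1 s 64.0 cmd end [488.5 155.8]
[[np.float64(-0.0031), -0.0001, np.float64(-0.0022)], [np.float64(-0.0059), -0.0002, np.float64(-0.0047)], [np.float64(-0.0085), -0.0002, np.float64(-0.0074)], [np.float64(-0.0108), -0.0003, np.float64(-0.0104)], [np.float64(-0.0128), -0.0004, np.float64(-0.0136)], [np.float64(-0.0145), -0.0005, np.float64(-0.017)], [np.float64(-0.0158), -0.0006, np.float64(-0.0205)], [np.float64(-0.0168), -0.0006, np.float64(-0.0242)]]
2 s 96.0 cmd end [487.9 124.5]
[[np.float64(-0.0006), -0.0001, np.float64(-0.0037)], [np.float64(-0.0008), -0.0002, np.float64(-0.0075)], [np.float64(-0.0008), -0.0002, np.float64(-0.0115)], [np.flo
[... 452 characters left out ...]
loat64(0.0043), -0.0003, np.float64(-0.0143)], [np.float64(0.0062), -0.0004, np.float64(-0.0176)], [np.float64(0.0085), -0.0005, np.float64(-0.0206)], [np.float64(0.011), -0.0006, np.float64(-0.0234)], [np.float64(0.0139), -0.0006, np.float64(-0.0259)]]
4 s 160.0 cmd end [530.3  90.2]
[[np.float64(0.003), -0.0001, np.float64(-0.0022)], [np.float64(0.0063), -0.0002, np.float64(-0.0041)], [np.float64(0.0097), -0.0002, np.float64(-0.0057)], [np.float64(0.0133), -0.0003, np.float64(-0.0069)], [np.float64(0.017), -0.0004, np.float64(-0.0078)], [np.float64(0.0207), -0.0005, np.float64(-0.0083)], [np.float64(0.0245), -0.0006, np.float64(-0.0084)], [np.float64(0.0285), -0.0006, np.float64(-0.0084)]]
```

>>> step_arm(
  translation=[
    [-0.004, 0, 0],
    [-0.008, 0, 0],
    [-0.012, 0, 0],
    [-0.0155, 0, -0.0005],
    [-0.019, 0, -0.0015],
    [-0.0225, 0, -0.0025],
    [-0.026, -0.0005, -0.004],
    [-0.0295, -0.0005, -0.006],
  ],
  turn=[
    [0, 0, 0],
    [0, 0, 0],
    [0, 0, 0],
    [0, 0, 0],
    [0, 0, 0],
    [0, 0, 0],
    [0, 0, 0],
    [0, 0, 0],
  ],
)

```text
t: 5.07
tool_pos: [0.5043, 0.1821, 0.2011]
orientation: [-1.568, 0.0, 0.002]
contact_force: [-2.7, 6.7, 0.2]
opening: 0.0006
```

Run:
```python
from h import *
s=arm.read_state();print({k:np.round(s[k],4).tolist() for k in("t","tool_pos","orientation","contact_force","moment")})
T=arm.camera("top");S=arm.camera("scene")
a=cv2.resize(T["image"][179:229,207:257,::-1],(400,400),interpolation=cv2.INTER_CUBIC);b=cv2.resize(S["image"][160:230,310:380,::-1],(400,400),interpolation=cv2.INTER_CUBIC)
cv2.imwrite("pics/t2.png",np.hstack([a,b]))
```

```text
{'t': 5.0667, 'tool_pos': [0.5043, 0.1821, 0.2011], 'orientation': [-1.5685, 0.0004, 0.0023], 'contact_force': [-2.6762, 6.7376, 0.1687], 'moment': [1.5895, 0.4611, 0.0615]}
```

View pics/t2.png

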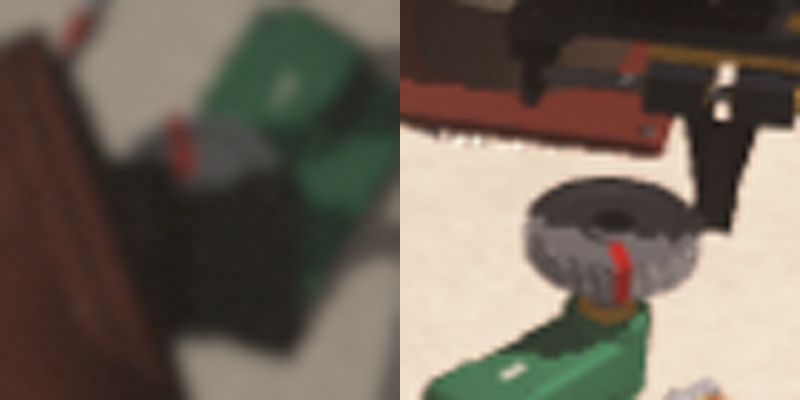

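The rolling works. The red mark has turned about 45° (scene: mark at (620,265), finger tip on the rim at the right, (715,225)), close to the 46° expected. Continuing.

>>> step_arm(
  translation=[
    [-0.003, 0, -0.002],
    [-0.006, 0, -0.0045],
    [-0.0085, 0, -0.0075],
    [-0.011, 0, -0.0105],
    [-0.013, -0.0005, -0.0135],
    [-0.0145, -0.0005, -0.017],
    [-0.016, -0.0005, -0.0205],
    [-0.017, -0.0005, -0.024],
  ],
  turn=[
    [0, 0, 0],
    [0, 0, 0],
    [0, 0, 0],
    [0, 0, 0],
    [0, 0, 0],
    [0, 0, 0],
    [0, 0, 0],
    [0, 0, 0],
  ],
)

```text
t: 5.83
tool_pos: [0.4856, 0.1576, 0.2014]
orientation: [-1.569, 0.004, 0.002]
contact_force: [-11.0, 5.6, 5.3]
opening: 0.0004
```

>>> step_arm(
  translation=[
    [-0.0005, 0, -0.0035],
    [-0.001, 0, -0.0075],
    [-0.001, 0, -0.0115],
    [-0.001, 0, -0.0155],
    [-0.001, -0.0005, -0.0195],
    [-0.001, -0.0005, -0.0235],
    [-0.001, -0.0005, -0.0275],
    [-0.0005, -0.0005, -0.0315],
  ],
  turn=[
    [0, 0, 0],
    [0, 0, 0],
    [0, 0, 0],
    [0, 0, 0],
    [0, 0, 0],
    [0, 0, 0],
    [0, 0, 0],
    [0, 0, 0],
  ],
)

```text
t: 6.5
tool_pos: [0.4846, 0.1247, 0.2016]
orientation: [-1.571, 0.006, 0.001]
contact_force: [-12.9, 0.3, 6.6]
opening: 0.0007
```

```bash
sed -i 's/round(a\/1000,4),round(-.00008\*(j+1),4),round(b\/1000,4)/round(float(a)\/1000,4),round(float(b)\/1000,4)/' path.py; python3 path.py 534.2 138 487.8 124.3 96 5 2.2
```

```text
0 s 128.0 cmd end [501.   98.6]
[[-0.0002, -0.0035], [0.0007, -0.0072], [0.002, -0.0107], [0.0036, -0.0141], [0.0055, -0.0174], [0.0078, -0.0204], [0.0103, -0.0232], [0.0132, -0.0257]]
1 s 160.0 cmd end [529.5  90.2]
[[0.003, -0.0022], [0.0063, -0.0041], [0.0097, -0.0057], [0.0133, -0.0069], [0.017, -0.0078], [0.0207, -0.0083], [0.0245, -0.0084], [0.0285, -0.0084]]
2 s 192.0 cmd end [560.   93.9]
[[0.004, 0.0], [0.008, 0.0], [0.012, 0.0], [0.0159, 0.0], [0.0197, 0.0004], [0.0234, 0.0011], [0.027, 0.0022], [0.0305, 0.0037]]
3 s 224.0 cmd end [579.5 115.9]
[[0.0033, 0.0018], [0.0065, 0.0039], [0.0094, 0.0063], [0.012, 0.009], [0.0144, 0.012], [0.0164, 0.0152], [0.0181, 0.0185], [0.0195, 0.022]]
4 s 256.0 cmd end [581.5 147. ]
[[0.001, 0.0037], [0.0017, 0.0074], [0.002, 0.0112], [0.002, 0.0151], [0.002, 0.0191], [0.002, 0.0231], [0.002, 0.0271], [0.002, 0.0311]]
```

>>> step_arm(
  translation=[
    [0, 0, -0.0035],
    [0.0005, 0, -0.007],
    [0.002, 0, -0.0105],
    [0.0035, 0, -0.014],
    [0.0055, -0.0005, -0.0175],
    [0.008, -0.0005, -0.0205],
    [0.0105, -0.0005, -0.023],
    [0.013, -0.0005, -0.0255],
  ],
  turn=[
    [0, 0, 0],
    [0, 0, 0],
    [0, 0, 0],
    [0, 0, 0],
    [0, 0, 0],
    [0, 0, 0],
    [0, 0, 0],
    [0, 0, 0],
  ],
)

```text
t: 7.17
tool_pos: [0.5004, 0.0982, 0.2023]
orientation: [-1.572, 0.001, -0.0]
contact_force: [-3.2, -2.3, 0.4]
opening: 0.0007
```

>>> step_arm(
  translation=[
    [0.003, 0, -0.002],
    [0.0065, 0, -0.004],
    [0.0095, 0, -0.0055],
    [0.0135, 0, -0.007],
    [0.017, -0.0005, -0.008],
    [0.0205, -0.0005, -0.0085],
    [0.0245, -0.0005, -0.0085],
    [0.0285, -0.0005, -0.0085],
  ],
  turn=[
    [0, 0, 0],
    [0, 0, 0],
    [0, 0, 0],
    [0, 0, 0],
    [0, 0, 0],
    [0, 0, 0],
    [0, 0, 0],
    [0, 0, 0],
  ],
)

```text
t: 7.83
tool_pos: [0.5297, 0.0901, 0.2031]
orientation: [-1.571, -0.0, -0.0]
contact_force: [-2.2, -3.5, 0.0]
opening: 0.0008
```

Run:
```python
from h import *
s=arm.read_state();print({k:np.round(s[k],4).tolist() for k in("t","tool_pos","contact_force")})
T=arm.camera("top");S=arm.camera("scene")
a=cv2.resize(T["image"][179:229,207:257,::-1],(400,400),interpolation=cv2.INTER_CUBIC);b=cv2.resize(S["image"][160:230,310:380,::-1],(400,400),interpolation=cv2.INTER_CUBIC)
cv2.imwrite("pics/t3.png",np.hstack([a,b]))
```

```text
{'t': 7.8333, 'tool_pos': [0.5297, 0.0901, 0.2031], 'contact_force': [-2.2189, -3.5221, 0.0196]}
```

View pics/t3.png

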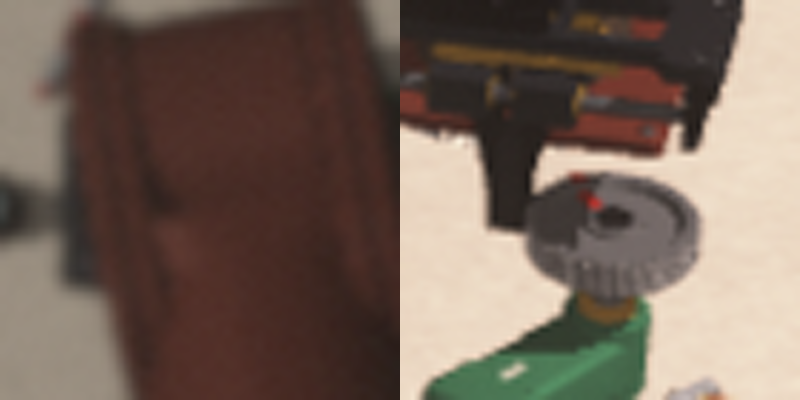

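```bash
cat >> h.py <<'E'
def mark(zt,A=(.5345,.138)):
    S=arm.camera("scene"); hsv=cv2.cvtColor(S["image"],cv2.COLOR_RGB2HSV)
    c=proj(S,[*A,zt])[0]; v,u=np.mgrid[:420,:560]
    m=(hsv[...,1]>110)&(hsv[...,2]>80)&((hsv[...,0]<8)|(hsv[...,0]>172))
    q=[plane(S,p,zt)[:2]-A for p in np.c_[u[m],v[m]] if np.hypot(*(p-c))<25]
    q=np.array([p for p in q if .012<np.hypot(*p)<.041])
    if len(q)==0: return None
    d=q.mean(0); return len(q),np.degrees(np.arctan2(d[1],d[0])).round(1),np.hypot(*d).round(4)
E
python3 -c "
from h import *
print(mark(.2155))"
python3 path.py 534.2 139 529.5 90.1 160 5 2.8
```

```text
(8, np.float64(-137.8), np.float64(0.0226))
0 s 192.0 cmd end [559.7  95.4]
[[0.004, 0.0017], [0.008, 0.0017], [0.012, 0.0017], [0.0159, 0.0017], [0.0196, 0.0021], [0.0233, 0.0028], [0.0268, 0.0039], [0.0302, 0.0053]]
1 s 224.0 cmd end [579.  117.1]
[[0.0033, 0.0018], [0.0064, 0.0039], [0.0092, 0.0063], [0.0118, 0.0089], [0.0142, 0.0118], [0.0162, 0.015], [0.0179, 0.0183], [0.0193, 0.0217]]
2 s 256.0 cmd end [580.9 148. ]
[[0.001, 0.0036], [0.0016, 0.0073], [0.0019, 0.011], [0.0019, 0.0149], [0.0019, 0.0189], [0.0019, 0.0229], [0.0019, 0.0269], [0.0019, 0.0309]]
3 s 288.0 cmd end [570.3 175. ]
[[-0.0001, 0.0038], [-0.0006, 0.0075], [-0.0014, 0.0111], [-0.0026, 0.0146], [-0.0041, 0.018], [-0.006, 0.0212], [-0.0082, 0.0242], [-0.0106, 0.027]]
4 s 320.0 cmd end [543.5 186.2]
[[-0.0028, 0.0026], [-0.0057, 0.0048], [-0.0089, 0.0067], [-0.0123, 0.0083], [-0.0158, 0.0096], [-0.0194, 0.0105], [-0.023, 0.011], [-0.0268, 0.0112]]
```

>>> step_arm(
  translation=[
    [0.004, 0, 0.0015],
    [0.008, 0, 0.0015],
    [0.012, 0, 0.0015],
    [0.016, 0, 0.0015],
    [0.0195, -0.0005, 0.002],
    [0.0235, -0.0005, 0.003],
    [0.027, -0.0005, 0.004],
    [0.03, -0.0005, 0.0055],
  ],
  turn=[
    [0, 0, 0],
    [0, 0, 0],
    [0, 0, 0],
    [0, 0, 0],
    [0, 0, 0],
    [0, 0, 0],
    [0, 0, 0],
    [0, 0, 0],
  ],
)

```text
t: 8.65
tool_pos: [0.5599, 0.0937, 0.2038]
orientation: [-1.573, -0.001, -0.002]
contact_force: [2.1, -10.3, -1.0]
opening: 0.0005
```

>>> step_arm(
  translation=[
    [0.0035, 0, 0.002],
    [0.0065, 0, 0.004],
    [0.009, 0, 0.0065],
    [0.012, 0, 0.009],
    [0.014, -0.0005, 0.012],
    [0.016, -0.0005, 0.015],
    [0.018, -0.0005, 0.0185],
    [0.0195, -0.0005, 0.0215],
  ],
  turn=[
    [0, 0, 0],
    [0, 0, 0],
    [0, 0, 0],
    [0, 0, 0],
    [0, 0, 0],
    [0, 0, 0],
    [0, 0, 0],
    [0, 0, 0],
  ],
)

```text
t: 9.32
tool_pos: [0.5817, 0.1157, 0.2048]
orientation: [-1.572, -0.007, -0.002]
contact_force: [12.1, -6.9, -5.1]
opening: 0.0004
```

Run:
```python
from h import *
s=arm.read_state();print({k:np.round(s[k],4).tolist() for k in("t","tool_pos","contact_force")})
print(mark(.2165))
```

```text
{'t': 9.3167, 'tool_pos': [0.5817, 0.1157, 0.2048], 'contact_force': [12.0675, -6.9401, -5.0933]}
(3, np.float64(-24.1), np.float64(0.0235))
```

>>> step_arm(
  translation=[
    [0.001, 0, 0.0035],
    [0.002, 0, 0.0075],
    [0.0025, 0, 0.011],
    [0.0025, 0, 0.015],
    [0.0025, -0.0005, 0.019],
    [0.0025, -0.0005, 0.023],
    [0.0025, -0.0005, 0.027],
    [0.0025, -0.0005, 0.031],
  ],
  turn=[
    [0, 0, 0],
    [0, 0, 0],
    [0, 0, 0],
    [0, 0, 0],
    [0, 0, 0],
    [0, 0, 0],
    [0, 0, 0],
    [0, 0, 0],
  ],
)

```text
t: 10.03
tool_pos: [0.5849, 0.1489, 0.2056]
orientation: [-1.57, -0.009, -0.0]
contact_force: [16.1, -1.9, -5.8]
opening: 0.0006
```

>>> step_arm(
  translation=[
    [0, 0, 0.004],
    [-0.0005, 0, 0.0075],
    [-0.0015, 0, 0.011],
    [-0.0025, 0, 0.0145],
    [-0.004, -0.0005, 0.018],
    [-0.006, -0.0005, 0.021],
    [-0.008, -0.0005, 0.024],
    [-0.0105, -0.0005, 0.027],
  ],
  turn=[
    [0, 0, 0],
    [0, 0, 0],
    [0, 0, 0],
    [0, 0, 0],
    [0, 0, 0],
    [0, 0, 0],
    [0, 0, 0],
    [0, 0, 0],
  ],
)

```text
t: 10.7
tool_pos: [0.5716, 0.1777, 0.2058]
orientation: [-1.568, -0.003, 0.002]
contact_force: [3.3, 1.5, 0.1]
opening: 0.0002
```

Run:
```python
from h import *
s=arm.read_state();print({k:np.round(s[k],4).tolist() for k in("t","tool_pos","contact_force")})
print(mark(.217))
T=arm.camera("top");S=arm.camera("scene")
a=cv2.resize(T["image"][179:229,207:257,::-1],(400,400),interpolation=cv2.INTER_CUBIC);b=cv2.resize(S["image"][160:230,310:380,::-1],(400,400),interpolation=cv2.INTER_CUBIC)
cv2.imwrite("pics/t4.png",np.hstack([a,b]))
```

```text
{'t': 10.7, 'tool_pos': [0.5716, 0.1777, 0.2058], 'contact_force': [3.3401, 1.5153, 0.0661]}
(6, np.float64(49.3), np.float64(0.0261))
```

View pics/t4.png

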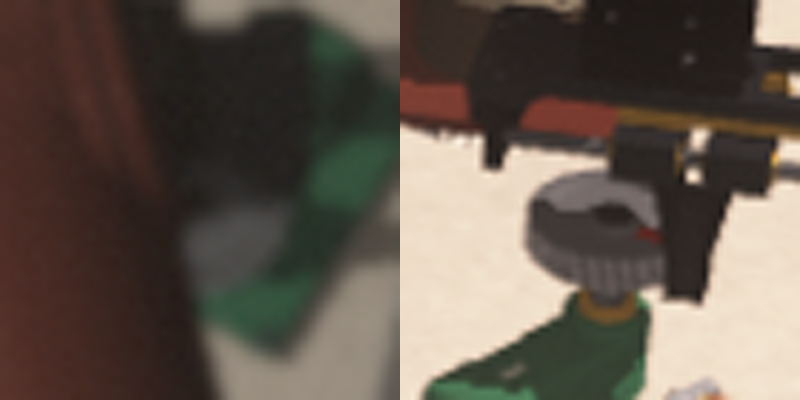

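The mark is back at the front right after more than a full turn (hub (610,213), red at (650,237) beside the finger). Continuing with slightly corrected offsets.

```bash
python3 path.py 534.2 138 571 175.2 288 5 2.8
```

```text
0 s 320.0 cmd end [543.5 185.2]
[[-0.0035, 0.0014], [-0.0064, 0.0036], [-0.0096, 0.0055], [-0.013, 0.0071], [-0.0165, 0.0084], [-0.0201, 0.0093], [-0.0237, 0.0098], [-0.0275, 0.01]]
1 s 352.0 cmd end [512.7 183.2]
[[-0.004, 0.0], [-0.008, 0.0], [-0.012, 0.0], [-0.016, 0.0], [-0.0199, -0.0], [-0.0236, -0.0003], [-0.0273, -0.001], [-0.0308, -0.002]]
2 s 384.0 cmd end [491.1 163.9]
[[-0.0035, -0.0014], [-0.0068, -0.0031], [-0.0099, -0.0051], [-0.0128, -0.0075], [-0.0154, -0.0101], [-0.0178, -0.0129], [-0.0199, -0.016], [-0.0216, -0.0193]]
3 s 416.0 cmd end [487.5 133.7]
[[-0.0015, -0.0034], [-0.0025, -0.007], [-0.0032, -0.0107], [-0.0036, -0.0144], [-0.0036, -0.0182], [-0.0036, -0.0222], [-0.0036, -0.0262], [-0.0036, -0.0302]]
4 s 448.0 cmd end [495.3 105.2]
[[0.0, -0.004], [0.0001, -0.0079], [0.0005, -0.0116], [0.0012, -0.0152], [0.0024, -0.0188], [0.0038, -0.0222], [0.0057, -0.0254], [0.0078, -0.0285]]
```

>>> step_arm(
  translation=[
    [-0.0035, 0, 0.0015],
    [-0.0065, 0, 0.0035],
    [-0.0095, 0, 0.0055],
    [-0.013, 0, 0.007],
    [-0.0165, -0.0005, 0.0085],
    [-0.02, -0.0005, 0.0095],
    [-0.0235, -0.0005, 0.01],
    [-0.0275, -0.0005, 0.01],
  ],
  turn=[
    [0, 0, 0],
    [0, 0, 0],
    [0, 0, 0],
    [0, 0, 0],
    [0, 0, 0],
    [0, 0, 0],
    [0, 0, 0],
    [0, 0, 0],
  ],
)

```text
t: 11.52
tool_pos: [0.5431, 0.188, 0.2063]
orientation: [-1.568, -0.001, 0.002]
contact_force: [2.2, 6.2, 2.2]
opening: 0.0005
```

>>> step_arm(
  translation=[
    [-0.004, 0, 0],
    [-0.008, 0, 0],
    [-0.012, 0, 0],
    [-0.016, 0, 0],
    [-0.02, -0.0005, 0],
    [-0.0235, -0.0005, -0.0005],
    [-0.0275, -0.0005, -0.001],
    [-0.031, -0.0005, -0.002],
  ],
  turn=[
    [0, 0, 0],
    [0, 0, 0],
    [0, 0, 0],
    [0, 0, 0],
    [0, 0, 0],
    [0, 0, 0],
    [0, 0, 0],
    [0, 0, 0],
  ],
)

```text
t: 12.18
tool_pos: [0.5117, 0.1857, 0.2067]
orientation: [-1.568, -0.001, 0.002]
contact_force: [-0.5, 5.8, 2.0]
opening: 0.0002
```

>>> step_arm(
  translation=[
    [-0.0035, 0, -0.0015],
    [-0.007, 0, -0.003],
    [-0.01, 0, -0.005],
    [-0.013, 0, -0.0075],
    [-0.0155, -0.0005, -0.01],
    [-0.018, -0.0005, -0.013],
    [-0.02, -0.0005, -0.016],
    [-0.022, -0.0005, -0.0195],
  ],
  turn=[
    [0, 0, 0],
    [0, 0, 0],
    [0, 0, 0],
    [0, 0, 0],
    [0, 0, 0],
    [0, 0, 0],
    [0, 0, 0],
    [0, 0, 0],
  ],
)

```text
t: 12.85
tool_pos: [0.4886, 0.166, 0.207]
orientation: [-1.568, 0.002, 0.002]
contact_force: [-5.7, 5.2, 4.7]
opening: 0.0004
```

Run:
```python
from h import *
print(mark(.2185))
T=arm.camera("top");S=arm.camera("scene")
a=cv2.resize(T["image"][179:229,207:257,::-1],(400,400),interpolation=cv2.INTER_CUBIC);b=cv2.resize(S["image"][160:230,310:380,::-1],(400,400),interpolation=cv2.INTER_CUBIC)
cv2.imwrite("pics/t5.png",np.hstack([a,b]))
```

```text
(11, np.float64(-118.0), np.float64(0.0201))
```

View pics/t5.png

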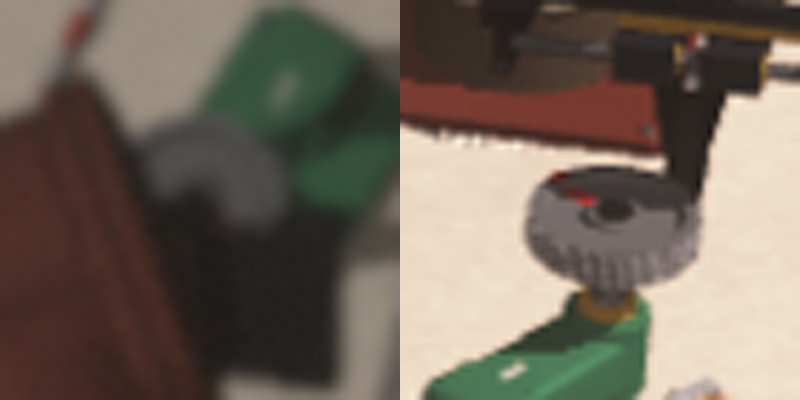

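The mark is at the rear left (555,178) from the hub (615,210), about 630° turned in all. The wheel gains slightly more per mm than planned. I'll roll one more length and look again.

>>> step_arm(
  translation=[
    [-0.001, 0, -0.0035],
    [-0.002, 0, -0.007],
    [-0.003, 0, -0.0105],
    [-0.003, 0, -0.0145],
    [-0.003, -0.0005, -0.018],
    [-0.003, -0.0005, -0.022],
    [-0.003, -0.0005, -0.026],
    [-0.003, -0.0005, -0.03],
  ],
  turn=[
    [0, 0, 0],
    [0, 0, 0],
    [0, 0, 0],
    [0, 0, 0],
    [0, 0, 0],
    [0, 0, 0],
    [0, 0, 0],
    [0, 0, 0],
  ],
)

```text
t: 13.67
tool_pos: [0.4842, 0.1352, 0.2073]
orientation: [-1.569, 0.005, 0.002]
contact_force: [-14.8, 3.0, 11.4]
opening: 0.0
```

Run:
```python
from h import *
print(mark(.220))
T=arm.camera("top");S=arm.camera("scene")
a=cv2.resize(T["image"][179:229,207:257,::-1],(400,400),interpolation=cv2.INTER_CUBIC);b=cv2.resize(S["image"][160:230,310:380,::-1],(400,400),interpolation=cv2.INTER_CUBIC)
cv2.imwrite("pics/t6.png",np.hstack([a,b]))
```

```text
(19, np.float64(-58.7), np.float64(0.0261))
```

View pics/t6.png

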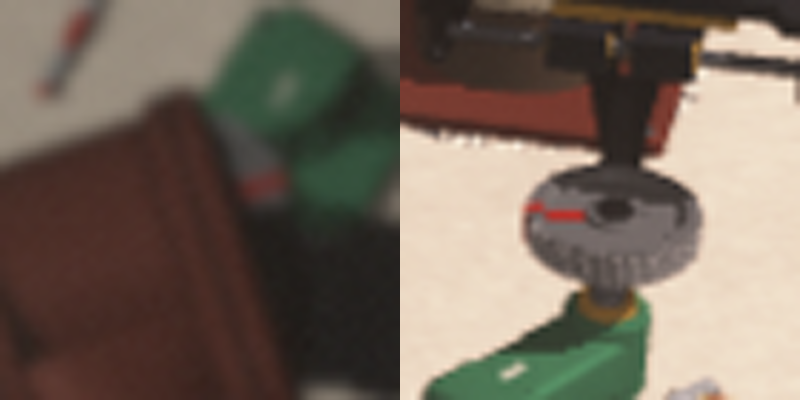

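The mark points left (525,210), at about 675–690°. About 40° is left, so I'll roll 24 mm more.

>>> step_arm(
  translation=[
    [0, 0, -0.004],
    [0, -0.0005, -0.008],
    [0.0005, -0.0005, -0.0115],
    [0.001, -0.0005, -0.015],
    [0.002, -0.0005, -0.019],
    [0.0035, -0.0005, -0.022],
    [0.0035, -0.0005, -0.022],
    [0.0035, -0.0005, -0.022],
  ],
  turn=[
    [0, 0, 0],
    [0, 0, 0],
    [0, 0, 0],
    [0, 0, 0],
    [0, 0, 0],
    [0, 0, 0],
    [0, 0, 0],
    [0, 0, 0],
  ],
)

```text
t: 14.48
tool_pos: [0.4892, 0.111, 0.2076]
orientation: [-1.571, 0.003, -0.001]
contact_force: [-6.8, -4.1, 5.1]
opening: 0.0008
```

Run:
```python
from h import *
print(mark(.221))
I=cv2.imread("pics/scene0.png")[:,:,::-1].copy(); c=arm.camera("scene"); real=arm.camera
class F:
    def camera(self,n): d=dict(c); d["image"]=I; return d
import h; h.arm=F(); print("start",h.mark(.213))
```

```text
(18, np.float64(-24.8), np.float64(0.0304))
start (19, np.float64(-21.3), np.float64(0.03))
```

The same estimator gives -21° at the start and -25° now, so the wheel is at about 716° (12.5 rad). Retreating radially, then up and away.

>>> step_arm(
  translation=[
    [-0.002, 0, -0.001],
    [-0.005, 0, -0.003],
    [-0.01, 0, -0.006],
    [-0.02, 0, -0.012],
    [-0.03, -0.005, -0.02],
    [-0.035, -0.025, -0.035],
    [-0.035, -0.05, -0.06],
    [-0.035, -0.07, -0.09],
  ],
  turn=[
    [0, 0, 0],
    [0, 0, 0],
    [0, 0, 0],
    [0, 0, 0],
    [0, 0, 0],
    [0, 0, 0],
    [0, 0, 0],
    [0, 0, 0],
  ],
)

```text
t: 15.25
tool_pos: [0.4547, 0.0222, 0.2788]
orientation: [-1.57, -0.0, 0.003]
contact_force: [0.8, -1.3, 0.5]
opening: 0.0004
```

>>> step_arm(
  translation=[
    [0, 0, -0.03],
    [0, 0, -0.06],
    [0, 0, -0.09],
    [0, 0, -0.12],
    [0, 0, -0.15],
    [0, 0, -0.17],
    [0, 0, -0.18],
    [0, 0, -0.18],
  ],
  turn=[
    [0, 0, 0],
    [0, 0, 0],
    [0, 0, 0],
    [0, 0, 0],
    [0, 0, 0],
    [0, 0, 0],
    [0, 0, 0],
    [0, 0, 0],
  ],
)

```text
t: 15.92
tool_pos: [0.4547, -0.1607, 0.2776]
orientation: [-1.571, -0.0, -0.004]
contact_force: [-0.4, 0.4, 0.5]
opening: 0.0006
```

Run:
```python
from h import *
s=arm.read_state();print({k:np.round(s[k],4).tolist() for k in("t","tool_pos","contact_force","qvel")})
print(mark(.221))
S=arm.camera("scene")
o=cv2.imread("pics/scene0.png")
f=lambda im:cv2.resize(im[180:290,295:405],(400,400),interpolation=cv2.INTER_CUBIC)
cv2.imwrite("pics/end.png",np.hstack([f(o),f(S["image"][:,:,::-1])]))
```

```text
{'t': 15.9167, 'tool_pos': [0.4547, -0.1607, 0.2776], 'contact_force': [-0.3755, 0.3854, 0.5101], 'qvel': [-0.0247, -0.0031, -0.0581, 0.0118, -0.0093, 0.0055, -0.0546]}
(18, np.float64(-24.8), np.float64(0.0304))
```

View pics/end.png

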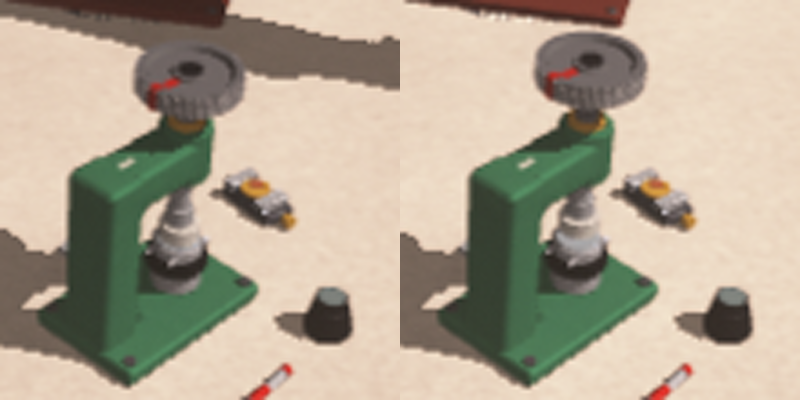

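The mark is back at its starting direction, and the hub has risen from row 70 to 60 in the crop, which is about 8 mm and confirms two turns rather than one. The die is off the watch, and the watch, loupe and holder are in the same places. Handing in.

```bash
python3 -c "
from rig import arm
print(arm.close_job())"
```

```text
the job is handed in; nothing more can be done
None
```

I rolled the closed fingertip around the knurled rim about one and a third laps, lifting it as the wheel rose. I then took the hand clear and handed the job in at about 16 s. I never gripped the wheel, and the contact force stayed below about 20 N.

**Wheel turn:** The red mark read -21° at the start and -25° at the end with the same estimator. That is about 716° in total (12.5 rad), inside the allowed 11.78 to 13.35 rad. It read the same before and after the hand left.

**Two turns, not one:** The hub rose about 2.7 px in the scene view. That fits about 8 mm of rise, where one turn would give 4 mm. This is a coarse measure.

**Watch and bench:** By eye in the before and after scene crops, the watch, loupe, movement holder and visible end of the screwdriver had not moved. I did not recheck the dish, lid, spectacles or tweezers, but the hand never went below about 0.20 m.

**Disagreement:** The wheel turned about 10–15% more per mm of finger travel than my geometry predicted. I therefore stopped on the observed mark rather than on the path length.

I viewed 10 pictures, which is the whole budget.

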